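# Chock the roller, then draw the stop fork

## Task

The steel roller on the sloping rack is kept from rolling down only by the sliding stop fork. Lay the rubber wedge chock on the rack, between the prongs and ramp towards the roller, and push it up the slope against the middle of the roller's low side until the roller is tight against the rubber bumper: bear only lightly on the deck, keep up a firm push of about 12 N for half a second, and do not exceed 15 N. Then let go, leave the chock there and draw the fork back by its handle almost to the end of its travel, so that the chock alone holds the roller tight on the bumper; do not disturb the other things on the shelf.

Things in the scene. Friction and masses are not known exactly. Their poses are not given: they have to be found in the camera images.
- bumper: Rubber pad, 200 mm wide, 50 high, at the rack's upper end. Frame fixed to the rack: origin on the deck surface, x UP the slope along the deck, y level across, z square to the deck. The pad's face stands at x = -p, screwed out by p = 0 to 20 mm, different each time and NOT measured. Tight on it: roller centre x = -30-p, z 30; chock heel point x about -102-p, y 0, z 20 mm, its x up the slope.
- deck: Fixed sloping rack; its aluminium deck is the plane z = 0 of the bumper frame, x -275 to +25 mm there, 250 mm wide, rising 0.12 rad away from the robot; side rails 12 mm high at y +-128 mm. Origin on the shelf below the deck, 89 mm level before the bumper's origin; x level, uphill; z up.
- roller: Loose steel roller, radius 30, length 180 mm, about 0.8 kg. Origin at its centre; its y is its axis, across the slope; x and z turn as it rolls. Starts on the deck against the fork's tips, 4 to 31 mm short of the bumper pad. Rolls uphill at a push of a few N; once on the pad all is stiff and the force climbs at once. About half of the push on the chock is lost in its friction on the deck.
- chock_heel (a point): Loose black rubber wedge chock, 44 mm wide (y), 40 high, 76 long, 0.25 kg. Point: centre of its heel block (40 x 44 x 40 mm high), 20 mm above the underside; grip it here across y. x points to the low nose: the ramp falls at 45 degrees from the heel's top front edge (20 mm ahead) to the floor 60 mm ahead, last 4 mm blunt; z up. Starts flat on the shelf, left or right of the rack.
- fork_grip (a point): Grip point on the fork's black upright handle tab: 24 mm wide across the slope (y), 14 thick, top 18 mm above this point, which is 35 mm off the deck at y 0 of the bumper frame; axes as the bumper's. Tab stands on a crossbar 10 mm high, 170 long; two 8 mm high prongs at y +-80 mm (150 clear) run uphill to 38 mm high tips whose faces touch the roller 110 mm uphill of this point.
- fork (a joint): Slide of the stop fork along the slope, in m: 0 fully up, grows as it is drawn down the slope (-x of the bumper frame), 0.060 fully drawn. Starts at 0 to 0.005. Drags with about 4 N of friction and stays where it is left.
- organizer: Bystander: orange plastic three-tier stacking organizer, 160 x 220 mm, 195 mm tall, fixed; origin under its centre.
- gauge: Bystander: pencil-style stainless tyre pressure gauge, 136 mm long, 14 mm thick, lying along its x; origin under its middle.
- adapter: Bystander: steel breaker bar adapter, 32 mm in diameter, 52 mm tall, standing; origin under its centre.
- pry: Bystander: yellow hard silicone hubcap pry tool, 195 mm long, 30 mm wide, about 17 mm high, lying along its x; origin under its middle. Lies at whichever side of the rack the chock does not.
Mind the look-alikes: they are no part of the job. Of the things like the roller, leave any that is turquoise; of the rest the larger one is meant. Leave any pink or white look-alike of the part that bears chock_heel alone.

How it is judged:
By the outcome, as a careful person would: the job done as asked, in the order asked, and still so for the second after the job is handed in, with the robot touching nothing.
It also fails if it takes over 72 s, if anything falls off the work surface, if the arm or the gripper's body presses on something with over 40 N, if the wrist force passes 120 N, or if a joint passes its speed limit or range.

## Robot

A 6-joint arm with a two-finger parallel gripper is mounted at the origin on the work surface. World frame = base frame: x ahead of the robot, y to its left, z up, the work surface at z = 0. Lengths are in m, angles in rad, forces in N, time in s.
With the tool pointing down it reaches from about 0.325 to 0.85 m from the base axis. Payload 15.5 kg.
Tool frame: the origin (TCP) lies between the finger pads; the fingertips stand 25 mm ahead of it and the grasp point (between the pads) lies 6 mm ahead of it (manip.nose_length is the distance from the TCP to the fingertips, in m); z points along the fingers, y is the direction in which the jaws open and shut (so a half turn about z gives the same grasp; the last joint's range is limited). The gripper opens to 91 mm and grips with 3 to 60 N. Pads are 32 mm wide; open, the fingers measure 118 mm over their backs; the gripper's body (76 mm by 178 mm) begins 60 mm behind the grasp point.
Start: joints at [-1.228, 0.494, 1.345, -0, 1.302, -0.096], TCP at [0.265, -0.566, 0.239] pointing down, gripper open.
Joint ranges: [-2.91, 2.91], [-0.82, 2.16], [0.22, 2.67], [-1.22, 4.37], [0.12, 2.79], [-3.08, 3.08]. Speed limits (rad/s): [1.89, 1.89, 2.57, 3.01, 3.01, 3.01].

## Interface

Orientations are given as a unit quaternion [w, x, y, z].
In Python, from station import manip, cams gives the robot as it stands.
- The arm moves only by the shell command python3 -m inch 'ROWS' [FORCE]. ROWS is a JSON object of lists of equal length, an entry for each row: "gripper": the opening, from 0 (shut) to 1 (fully open); "slide": the shift along the tool's x, y, z in units of 25 mm (1.0 is 25 mm), a list of three; "twist": the turn about the tool's z in units of 5 degrees (1.0 is 5 degrees). In form: {"gripper": [gripper, ...], "slide": [[dx, dy, dz], ...], "twist": [twist, ...]}. A call has 1 to 20 rows; each row shifts and turns the commanded pose from where the row before left it, along the tool's axes as they then stand; what a row does not reach is not made up. A row lasts 1/8 s, in which the tool goes at most 62.5 mm and 10.7 degrees, less where a joint would pass 70% of its speed; a pose out of reach is approached as far as the arm can. A call is refused whole if a number of a shift passes 1 or a number of a turn 1, either way. A call with a gripper value outside its range is refused whole. The fingers move at their own pace and stop on an object; FORCE is the grip in N (left out, the last holds). Time passes only in rows, so rows that do not move let the fingers close. It gives the time, the measured TCP pose, the force and the opening at its end, in the units of the state.
- manip.get_obs(): the state, without advancing time (a new reading comes with each control period).
- cams.capture(name): name is "scene" or "top"; returns a dict with "img" (420x560x3 uint8, red, green, blue), "intrinsics" (3x3 intrinsics, pixels), "view" (4x4, takes a point from world to camera coordinates). Camera axes: x right, y up, looking along -z (the intrinsics and any distortion apply to the point x, -y, -z); pixel columns grow to the right and rows downward; lengths in m; the calibration is good to about 2 mm. A picture is of the moment at which its call begins. There is no depth.
- manip.sign_off(): hands the job in, once; it reports no verdict.
The state is a dict: "clock": time; "joints": joint angles; "qd": joint speeds; "joint_efforts": joint torques, N m; "tool_pos": TCP position; "tcp_rot": TCP orientation; "ft_force": force on the tool from outside, world axes, zero at the start; "moment": the same for the moment, N m; "opening": finger opening in m.
Only numpy, scipy, OpenCV 4.12 (cv2) and the standard library are available. Lean on these libraries where they do the work, as an engineer would, in place of code of your own. Each camera call takes 0.05 s, during which the arm holds its last target. There are 200 camera calls.

## Working session

There is one attempt and no reset: what is moved stays moved. The work goes in short steps, Python scripts to look and compute and a shell command to move; the robot and the scene stay as the last step left them, time stands still between calls to the robot, and variables do not carry over. Pictures are saved under pics/ and viewed, about 8 in all and at most 12, crops included, and the job is handed in when it is done.

```bash
mkdir -p pics; ls; python3 - <<'E'
from station import manip, cams
import cv2,numpy as np
print(manip.get_obs(), manip.nose_length)
for n in("scene","top"):
    c=cams.capture(n); cv2.imwrite(f"pics/{n}0.png",c["img"][:,:,::-1]); print(n,c["intrinsics"],c["view"],[k for k in c])
E
```

```text
pics
{'clock': 0.0, 'joints': array([-1.22849974e+00,  4.94193478e-01,  1.34611850e+00, -1.45243529e-05,
        1.30249705e+00, -9.54876033e-02]), 'qd': array([-1.56150655e-03,  5.40015861e-04,  3.64288786e-04, -6.39652053e-04,
       -9.36129110e-04,  9.61175610e-05]), 'joint_efforts': array([-2.41456655e-04, -8.78838658e+01, -3.81851792e+01,  7.07010948e-02,
        5.35123679e-02, -1.08415272e-04]), 'tool_pos': array([ 0.26484848, -0.56573062,  0.23833613]), 'tcp_rot': array([-6.02699294e-04,  9.76138029e-01,  2.17150129e-01, -8.18104974e-05]), 'ft_force': array([ 0.0394341 , -0.63513438,  0.3496199 ]), 'moment': array([ 0.03298319, -0.01666344, -0.02053889]), 'opening': 0.09140169712350578} 0.025
scene [[436.07284916   0.         281.56803445]
 [  0.         436.07284916 210.10048059]
 [  0.           0.           1.        ]] [[ 0.30023087  0.95378331  0.01260247 -0.09684201]
 [-0.60769512  0.18107252  0.77325247  0.27659291]
 [ 0.73523334 -0.23981272  0.63397302 -1.5962962 ]
 [ 0.          0.          0.          1.        ]] ['img', 'intrinsics', 'view']
top [[409.22281737   0.         278.35865227]
 [  0.         409.22281737 214.54322529]
 [  0.           0.           1.        ]] [[ 0.15441681 -0.98798747  0.00601788 -0.1283668 ]
 [ 0.9630772   0.15187749  0.22229607 -0.54815358]
 [-0.22053971 -0.02853057  0.97496064 -1.29344511]
 [ 0.          0.          0.          1.        ]] ['img', 'intrinsics', 'view']
```

View pics/scene0.png

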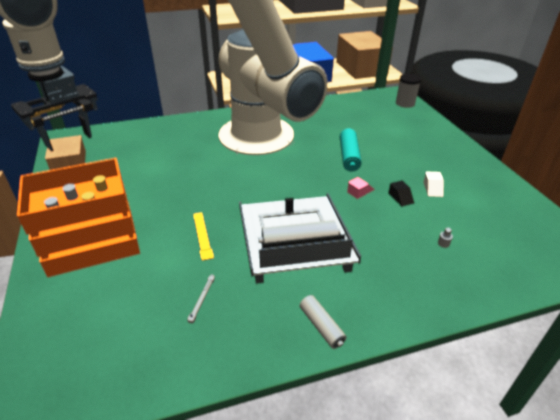

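View pics/top0.png

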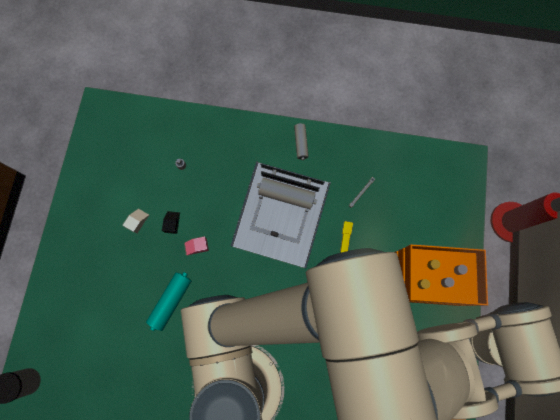

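Candidates for the chock: black at scene (401,192) / top (171,222); pink at scene (360,187) and white at scene (434,183) are look-alikes. Candidates for the roller: the one on the rack at scene (300,231), grey loose at (322,320), turquoise at (350,148). I choose the black chock and the larger grey roller, on the rack. Next is a close crop.

```bash
python3 - <<'E'
import cv2,numpy as np
t=cv2.imread("pics/top0.png");s=cv2.imread("pics/scene0.png")
def crop(im,x,y,w,h,f): return cv2.resize(im[y:y+h,x:x+w],None,fx=f,fy=f,interpolation=cv2.INTER_CUBIC)
a=crop(t,228,155,105,120,4) #420x480 
b=crop(t,150,200,47,40,8) # 376x320
c=crop(s,380,170,47,35,8) # 376x280
o=np.zeros((600,800,3),np.uint8)
o[:480,:420]=a;o[:320,424:800]=b;o[320:600,424:800]=c
cv2.imwrite("pics/crop1.png",o)
cv2.imwrite("pics/crop2.png",crop(s,232,185,133,100,6))
E
```

```text
(no output)
```

View pics/crop1.png

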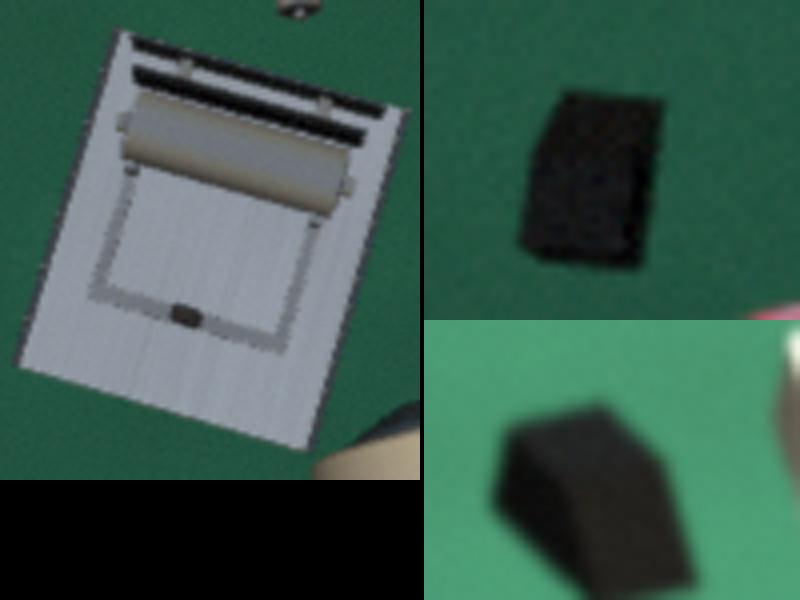

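View pics/crop2.png

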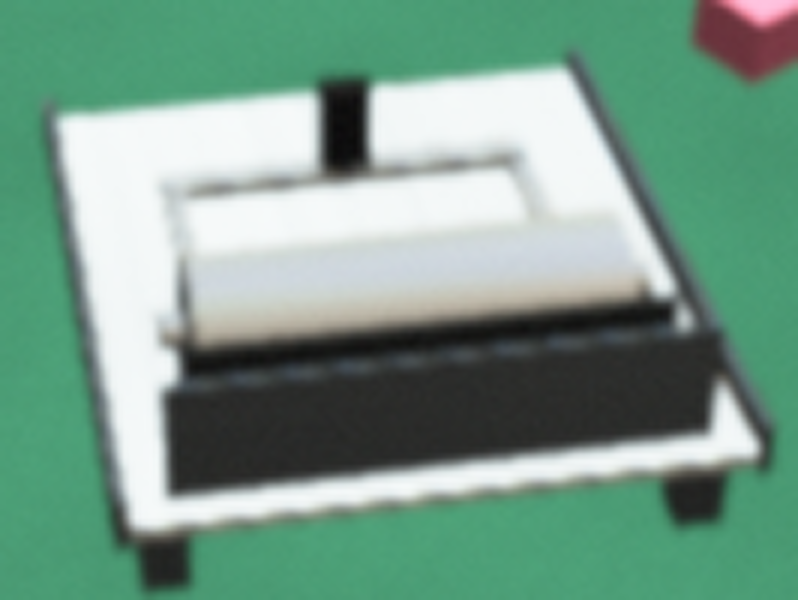

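The crops show the deck corners clearly (top and scene). The black wedge's nose points up in the top image, away from the robot, and the roller lies on the two fork tips with the tab at top crop (186,316). I'll fit both poses now.

```bash
cat >h.py <<'E'
import numpy as np, cv2, sys
from scipy.optimize import least_squares
CAM={"scene":(np.array([[436.07284916,0,281.56803445],[0,436.07284916,210.10048059],[0,0,1]]),np.array([[0.30023087,0.95378331,0.01260247,-0.09684201],[-0.60769512,0.18107252,0.77325247,0.27659291],[0.73523334,-0.23981272,0.63397302,-1.5962962]])),
"top":(np.array([[409.22281737,0,278.35865227],[0,409.22281737,214.54322529],[0,0,1]]),np.array([[0.15441681,-0.98798747,0.00601788,-0.1283668],[0.9630772,0.15187749,0.22229607,-0.54815358],[-0.22053971,-0.02853057,0.97496064,-1.29344511]]))}
def proj(n,P):
    K,V=CAM[n]; c=np.atleast_2d(P)@V[:,:3].T+V[:,3]
    c=c*[1,-1,-1]; u=c@K.T; return u[:,:2]/u[:,2:]
def Rz(a): c,s=np.cos(a),np.sin(a); return np.array([[c,-s,0],[s,c,0],[0,0,1]])
def Ry(a): c,s=np.cos(a),np.sin(a); return np.array([[c,0,s],[0,1,0],[-s,0,c]])
def bump2w(p,P): # p: x,y,z,yaw of bumper origin
    return np.atleast_2d(P)@(Rz(p[3])@Ry(-0.12)).T+np.array(p[:3])
E
cat >fit.py <<'E'
from h import *
P=np.array([[.025,.125,0],[.025,-.125,0],[-.275,.125,0],[-.275,-.125,0]])
T=np.array([[115,30],[410,108],[18,365],[310,450]])/4+[228,155]-.4
S=np.array([[760,465],[130,530],[570,65],[57,115]])/6+[232,185]-.4
f=lambda p:np.r_[(proj("top",bump2w(p,P))-T).ravel(),(proj("scene",bump2w(p,P))-S).ravel()]
r=least_squares(f,[.65,0,.06,0],loss="soft_l1"); p=r.x
print("rack",p,"res",f(p).round(1))
w=proj("top",bump2w(p,[[-.165,0,.053]]))
# tab top in top view, roller via tips
tab=np.array([186,306])/4+[228,155]-.4
g=least_squares(lambda q:proj("top",bump2w(p,[[q[0],q[1],.053]]))[0]-tab,[-.2,0]).x; print("tab top centre in bumper frame",g)
tt=np.array([343,80])/6+[232,185]-.4
g=least_squares(lambda q:proj("scene",bump2w(p,[[q[0],q[1],.053]]))[0]-tt,[-.2,0]).x; print("tab top (scene)",g)
# chock silhouette fit
W=np.array([[x,y,z] for y in(-.022,.022) for x,z in((-.02,0),(-.02,.04),(.02,.04),(.056,.004),(.056,0))])
ims={n:cv2.imread(f"pics/{n}0.png") for n in("top","scene")}
box={"top":(150,205,185,240),"scene":(383,174,417,208)}
from scipy.optimize import differential_evolution
B={}
for n,(x0,y0,x1,y1) in box.items():
    c=ims[n][y0:y1,x0:x1].astype(float); B[n]=(c[:,:,1]<(58 if n=="top" else 90)).astype(float); print(n,B[n].sum(),np.median(c[:,:,1]))
def cost(q):
    e=0
    for n,(x0,y0,x1,y1) in box.items():
        h=cv2.convexHull(((proj(n,W@Rz(q[2]).T+[q[0],q[1],0])-[x0,y0]+.0)*256).round().astype(np.int32))
        big=np.zeros(((y1-y0)*4,(x1-x0)*4),np.float32)
        h4=(((h.reshape(-1,2)/256+.5)*4)-.5); cv2.fillConvexPoly(big,(h4*256).round().astype(np.int32),1,shift=8)
        m=cv2.resize(big,(x1-x0,y1-y0),interpolation=cv2.INTER_AREA); e+=np.abs(m-B[n]).sum()
    return e
r=differential_evolution(cost,[(.4,.8),(.1,.5),(-1.2,1.2)],seed=1,maxiter=120); print("chock",r.x,r.fun)
E
python3 fit.py
```

```text
rack [ 0.69526144 -0.06177979  0.05109983 -0.13213597] res [ 0.9 -0.6 -2.5 -0.2 -0.5 -0.3 -1.9 -0.3 -0.4 -2.1 -0.1 -0.3 -1.1  1.
 -0.3  0.9]
tab top centre in bumper frame [-0.19107345 -0.00128425]
tab top (scene) [-0.19966636  0.00061027]
top 338.0 84.0
scene 444.0 145.0
chock [0.4742796  0.31781073 0.06331214] 98.5625
```

```bash
cat >>fit.py <<'E'
q=r.x
def draw(n,x,y,w,h,f,segs):
    o=cv2.resize(ims[n][y:y+h,x:x+w],None,fx=f,fy=f,interpolation=cv2.INTER_CUBIC)
    for s,c in segs:
        u=((proj(n,s)-[x,y]+.5)*f).round().astype(int); cv2.polylines(o,[u.reshape(-1,1,2)],False,c,1)
    return o
b=lambda L:bump2w(p,np.array(L,float)/1000)
R=[(b([[25,125,0],[25,-125,0],[-275,-125,0],[-275,125,0],[25,125,0]]),(0,0,255)),(b([[25,131,12],[-275,131,12]]),(255,0,0)),(b([[25,-131,12],[-275,-131,12]]),(255,0,0)),(b([[0,100,0],[0,-100,0],[0,-100,50],[0,100,50],[0,100,0]]),(0,255,0)),(b([[-195,12,0],[-195,-12,0],[-195,-12,53],[-195,12,53],[-195,12,0]]),(255,0,255))]
w=W@Rz(q[2]).T+[q[0],q[1],0]
C=[(w[[0,1,2,3,4,0]],(0,255,255)),(w[[5,6,7,8,9,5]],(0,255,255))]
o=np.zeros((600,800,3),np.uint8)
o[:480,:420]=draw("top",228,155,105,120,4,R)
o[:240,420:796]=draw("top",150,205,47,30,8,C)
o[240:580,400:800]=draw("scene",232,185,133,113,3,R)[:340,:400] if 0 else cv2.resize(draw("scene",232,185,133,113,6,R),(400,340),interpolation=cv2.INTER_AREA)
o[480:600,0:160]=draw("scene",385,175,40,30,4,C)
cv2.imwrite("pics/ov.png",o)
E
python3 fit.py
```

```text
rack [ 0.69526144 -0.06177979  0.05109983 -0.13213597] res [ 0.9 -0.6 -2.5 -0.2 -0.5 -0.3 -1.9 -0.3 -0.4 -2.1 -0.1 -0.3 -1.1  1.
 -0.3  0.9]
tab top centre in bumper frame [-0.19107345 -0.00128425]
tab top (scene) [-0.19966636  0.00061027]
top 338.0 84.0
scene 444.0 145.0
chock [0.4742796  0.31781073 0.06331214] 98.5625
```

View pics/ov.png

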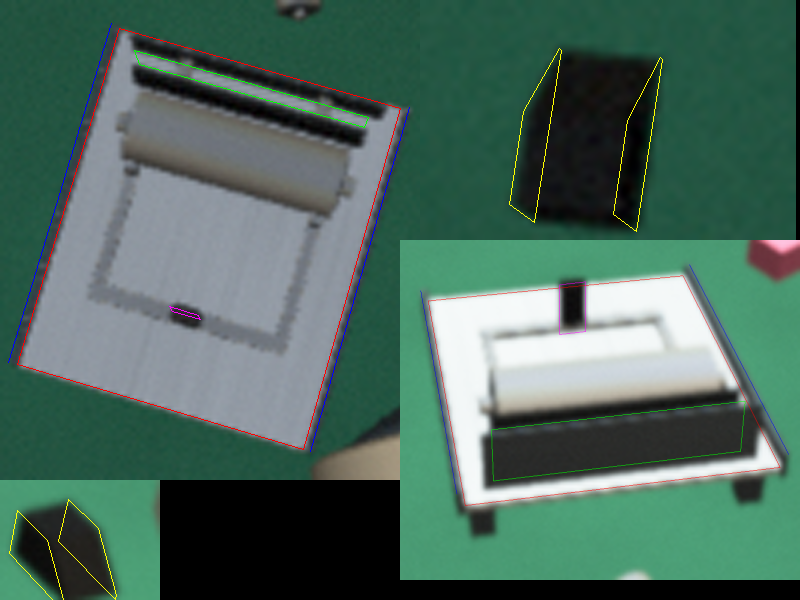

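The rack fit is good to about 3 mm and the tab sits at x≈-0.197 in the bumper frame. The chock is at (0.474, 0.318) with yaw 0.06, nose away from the robot. I'll lift, turn and travel.

```bash
python3 -m inch '{"gripper":[1,1,1,1,1,1,1,1,1,1,1,1,1,1,1,1,1,1,1,1],"slide":[[0,0,-1],[0,0,-1],[0,0,-1],[0,0,0],[0,0,0],[0.5,-1,0],[0.5,-1,0],[0.5,-1,0],[0.5,-1,0],[0.5,-1,0],[0.5,-1,0],[0.5,-1,0],[0.5,-1,0],[0.5,-1,0],[0.5,-1,0],[0.5,-1,0],[0.5,-1,0],[0.5,-1,0],[0.5,-1,0],[0.5,-1,0]],"twist":[1,1,1,1,0.28,0,0,0,0,0,0,0,0,0,0,0,0,0,0,0]}'
python3 -m inch '{"gripper":[1,1,1,1,1,1,1,1,1,1,1,1,1,1,1,0.85,0.85,0.85,0.85],"slide":[[0.2,-1,0],[0.2,-1,0],[0.2,-1,0],[0.2,-1,0],[0.2,-1,0],[0.2,-1,0],[0.2,-1,0],[0.2,-1,0],[0.2,-1,0],[0.2,-1,0],[0.2,-1,0],[0.2,-1,0],[0.2,-1,0],[0.2,-1,0],[0.2,-1,0],[0,-1,0],[0,-1,0],[0,-1,0],[0,-1,0]],"twist":[0,0,0,0,0,0,0,0,0,0,0,0,0,0,0,0,0,0,0]}'
python3 - <<'E'
from station import manip; o=manip.get_obs(); print(o)
E
```

```text
clock: 2.6
tool_pos: [0.428, -0.1788, 0.3135]
tcp_rot: [-0.0, 0.999, 0.033, -0.0]
ft_force: [0.2, 0.4, -0.1]
opening: 0.0913
clock: 4.97
tool_pos: [0.4719, 0.2998, 0.3133]
tcp_rot: [0.0, 0.999, 0.033, -0.001]
ft_force: [0.8, -0.1, 0.2]
opening: 0.0775
{'clock': 4.975, 'joints': array([ 4.59072129e-01,  3.35222109e-01,  1.39986891e+00, -1.68728206e-05,
        1.40764266e+00,  1.96407371e+00]), 'qd': array([ 0.33669253,  0.14141145, -0.21718322, -0.00212744,  0.07499488,
        0.3369643 ]), 'joint_efforts': array([-3.80471393e+00, -7.73155189e+01, -3.91806901e+01,  6.00670930e-02,
       -2.63071954e-01, -1.09650884e+00]), 'tool_pos': array([0.47193801, 0.29975331, 0.3133352 ]), 'tcp_rot': array([ 2.43422840e-04,  9.99458722e-01,  3.28928104e-02, -5.16039576e-04]), 'ft_force': array([ 0.82772138, -0.07256193,  0.24042282]), 'moment': array([ 0.00285101,  0.05769407, -0.00418226]), 'opening': 0.07748902364649385}
```

```bash
python3 -m inch '{"gripper":[0.85,0.85,0.85,0.85,0.85,0.85,0.85,0.85],"slide":[[0.1,-0.74,0],[0,0,1],[0,0,1],[0,0,1],[0,0,1],[0,0,1],[0,0,1],[0,0,0]],"twist":[0,0,0,0,0,0,0,0]}'
python3 - <<'E'
from station import manip,cams; import cv2,numpy as np
t=cams.capture("top")["img"][190:250,135:215,::-1]; s=cams.capture("scene")["img"][150:225,360:460,::-1]
o=np.vstack([cv2.resize(t,(400,300)),cv2.resize(s,(400,300))]); cv2.imwrite("pics/c3.png",o)
E
```

```text
clock: 5.98
tool_pos: [0.4728, 0.3171, 0.1623]
tcp_rot: [0.001, 0.999, 0.032, -0.002]
ft_force: [-0.4, 0.7, 0.5]
opening: 0.0776
```

View pics/c3.png

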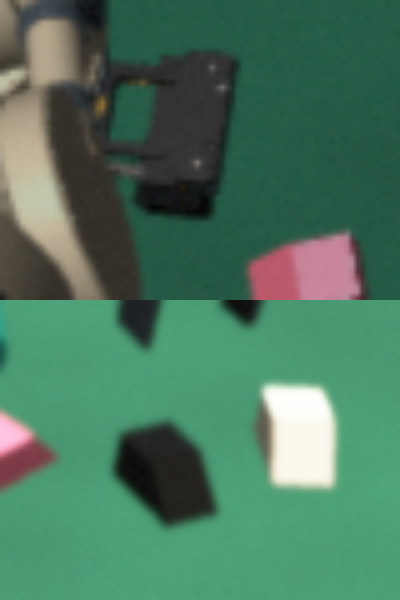

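The scene crop shows the fingers straddling above the black chock, with pink and white well clear. Going down to grasp.

```bash
python3 -m inch '{"gripper":[0.85,0.85,0.85,0.85,0.85,0.85,0.85,0.85,0.3,0.3,0.3,0.3,0.3,0.3],"slide":[[0,0,1],[0,0,1],[0,0,1],[0,0,1],[0,0,0.8],[0,0,0.4],[0,0,0.1],[0,0,0],[0,0,0],[0,0,0],[0,0,0],[0,0,0],[0,0,0],[0,0,0]],"twist":[0,0,0,0,0,0,0,0,0,0,0,0,0,0]}' 30
```

```text
clock: 7.82
tool_pos: [0.4736, 0.3176, 0.0315]
tcp_rot: [0.0, 0.999, 0.032, 0.0]
ft_force: [-0.3, -1.6, 4.9]
opening: 0.0438
```

```bash
python3 -m inch '{"gripper":[0.3,0.3,0.3,0.3,0.3,0.3,0.3,0.3,0.3,0.3,0.3,0.3,0.3,0.3,0.3,0.3,0.3,0.3,0.3,0.3],"slide":[[0,0,-0.6],[0,0,-1],[0,0,-1],[0,0,-1],[0,0,-1],[0,0,-0.4],[0.37,1,0],[0.37,1,0],[0.37,1,0],[0.37,1,0],[0.37,1,0],[0.37,1,0],[0.37,1,0],[0.37,1,0],[0.37,1,0],[0.37,1,0],[0.37,1,0],[0.37,1,0],[0,0,0],[0,0,0]],"twist":[0,0,0.75,0.75,0.75,0,0,0,0,0,0,0,0,0,0,0,0,0,0,0]}'
python3 - <<'E'
from station import manip; from h import *
o=manip.get_obs(); q=o["tcp_rot"]; yaw=2*np.arctan2(q[2],q[1]); d=np.array([.5477,-.0422])-o["tool_pos"][:2]
print(o["tool_pos"],yaw,o["ft_force"]); print("dx,dy units",(d@[np.cos(yaw),np.sin(yaw)])/.025,(d@[np.sin(yaw),-np.cos(yaw)])/.025)
E
```

```text
clock: 10.32
tool_pos: [0.5437, 0.006, 0.1562]
tcp_rot: [-0.0, 0.998, -0.066, -0.0]
ft_force: [-0.2, 0.4, -3.0]
opening: 0.0438
[0.54374416 0.00604332 0.15619651] -0.1314040675016153 [-0.21261033  0.37340745 -3.04675503]
dx,dy units 0.4097149333814066 1.892363601025659
```

```bash
python3 -m inch '{"gripper":[0.3,0.3,0.3,0.3,0.3,0.3],"slide":[[0.2,0.95,0],[0.21,0.94,0],[0,0,1],[0,0,1],[0,0,0.3],[0,0,0]],"twist":[0,0,0,0,0,0]}'
python3 - <<'E'
from station import manip,cams; import cv2,numpy as np
print(manip.get_obs()["tool_pos"])
T=cams.capture("top")["img"][...,::-1];S=cams.capture("scene")["img"][...,::-1]
cv2.imwrite("pics/t4.png",T);cv2.imwrite("pics/s4.png",S)
t=T[155:275,225:335]; s=S[180:285,232:365]
cv2.imwrite("pics/c4.png",np.hstack([cv2.resize(t,(390,426)),cv2.resize(s,(400,426))]))
E
```

```text
clock: 11.08
tool_pos: [0.5479, -0.042, 0.0989]
tcp_rot: [-0.0, 0.998, -0.065, -0.0]
ft_force: [0.1, 0.5, -2.3]
opening: 0.0437
[ 0.54793937 -0.04196276  0.09891575]
```

View pics/c4.png

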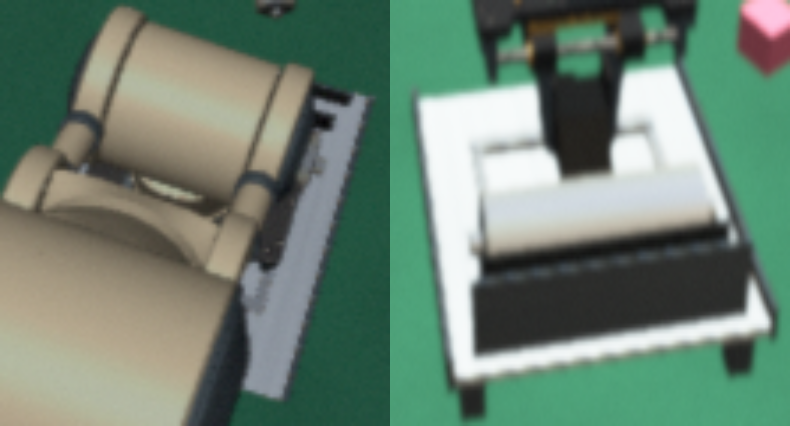

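The scene crop shows the chock at (585,130), nose toward the roller and about centred between the prongs. Lowering it now in small steps.

```bash
python3 -m inch '{"gripper":[0.3,0.3,0.3,0.3,0.3],"slide":[[0,0,0.5],[0,0,0.3],[0,0,0.1],[0,0,0.05],[0,0,0]],"twist":[0,0,0,0,0]}'
python3 -m inch '{"gripper":[0.3,0.3,0.3],"slide":[[0,0,0.06],[0,0,0.04],[0,0,0]],"twist":[0,0,0]}'
python3 -m inch '{"gripper":[0.3,0.3,0.3],"slide":[[0,0,0.06],[0,0,0.04],[0,0,0]],"twist":[0,0,0]}'
```

```text
clock: 11.8
tool_pos: [0.5482, -0.0426, 0.0752]
tcp_rot: [0.0, 0.998, -0.066, 0.0]
ft_force: [-0.9, -0.7, -2.4]
opening: 0.0441
clock: 12.18
tool_pos: [0.5481, -0.0425, 0.0726]
tcp_rot: [-0.0, 0.998, -0.066, -0.0]
ft_force: [0.2, -0.5, -1.8]
opening: 0.0438
clock: 12.55
tool_pos: [0.5477, -0.0425, 0.0705]
tcp_rot: [0.0, 0.998, -0.066, -0.0]
ft_force: [-5.1, 0.9, 7.0]
opening: 0.044
```

```bash
python3 -m inch '{"gripper":[0.3,0.3,0.3,0.3,0.3,0.3,0.3,0.3],"slide":[[0,0,0],[0,0,0],[0,0,0.06],[0,0,0.06],[0,0,0.06],[0,0,0.03],[0,0,0],[0,0,0]],"twist":[0,0,0,0,0,0,0,0]}' 4
python3 -m inch '{"gripper":[0.6,0.6,0.6,0.6],"slide":[[0,0,0],[0,0,0],[0,0,0],[0,0,0]],"twist":[0,0,0,0]}'
```

```text
clock: 13.55
tool_pos: [0.5484, -0.0426, 0.065]
tcp_rot: [0.0, 0.998, -0.066, 0.0]
ft_force: [-0.7, 0.5, 1.7]
opening: 0.044
clock: 14.05
tool_pos: [0.5481, -0.0425, 0.0649]
tcp_rot: [-0.0, 0.998, -0.066, -0.0]
ft_force: [-0.2, -1.0, 0.8]
opening: 0.0548
```

```bash
python3 - <<'E'
from h import *
p=[0.69526,-0.06178,0.0511,-0.13214]
for z,pt in((.05,(251,98)),(.0,(249,114)),(.06,(240,133))):
    t=np.array(pt)/4+[228,155]-.4
    print(z,least_squares(lambda q:proj("top",bump2w(p,[[q[0],q[1],z]]))[0]-t,[0,0]).x)
E
python3 -m inch '{"gripper":[0.3,0.3,0.3,0.3,0.3],"slide":[[0,0,0],[0,0,0],[0,0,0],[0,0,0],[0,0,0]],"twist":[0,0,0,0,0]}' 40
python3 -m inch '{"gripper":[0.3,0.3,0.3,0.3,0.3],"slide":[[0.12,0,-0.0144],[0.12,0,-0.0144],[0.08,0,-0.0096],[0.08,0,-0.0096],[0,0,0]],"twist":[0,0,0,0,0]}'
```

```text
0.05 [-0.01187719 -0.0039557 ]
0.0 [-0.0161128  -0.00347565]
0.06 [-0.04401301 -0.00396832]
clock: 14.68
tool_pos: [0.5481, -0.0425, 0.0649]
tcp_rot: [0.0, 0.998, -0.066, 0.0]
ft_force: [0.1, 0.8, 0.0]
opening: 0.044
clock: 15.3
tool_pos: [0.5583, -0.0439, 0.0662]
tcp_rot: [0.0, 0.998, -0.066, 0.0]
ft_force: [-2.3, -0.2, 1.4]
opening: 0.0436
```

```bash
python3 -m inch '{"gripper":[0.3,0.3,0.3,0.3,0.3,0.3],"slide":[[0.05,0,-0.006],[0.05,0,-0.006],[0.05,0,-0.006],[0.05,0,-0.006],[0.05,0,-0.006],[0,0,0]],"twist":[0,0,0,0,0,0]}'
python3 -m inch '{"gripper":[0.3,0.3,0.3,0.3],"slide":[[0.05,0,-0.006],[0.05,0,-0.006],[0.05,0,-0.006],[0,0,0]],"twist":[0,0,0,0]}'
```

```text
clock: 16.05
tool_pos: [0.5645, -0.0447, 0.0669]
tcp_rot: [0.0, 0.998, -0.066, 0.0]
ft_force: [-2.2, 0.9, 2.4]
opening: 0.0436
clock: 16.55
tool_pos: [0.5671, -0.045, 0.0672]
tcp_rot: [-0.0, 0.998, -0.066, -0.001]
ft_force: [-8.9, 1.2, 6.7]
opening: 0.0439
```

```bash
python3 -m inch '{"gripper":[0.3,0.3],"slide":[[0,0,-0.015],[0,0,0]],"twist":[0,0]}'
python3 -m inch '{"gripper":[0.3,0.3],"slide":[[0.02,0,-0.003],[0,0,0]],"twist":[0,0]}'
python3 -m inch '{"gripper":[0.3,0.3],"slide":[[0.02,0,-0.003],[0,0,0]],"twist":[0,0]}'
```

```text
clock: 16.8
tool_pos: [0.5681, -0.0452, 0.0675]
tcp_rot: [0.0, 0.998, -0.066, 0.0]
ft_force: [-2.5, 0.1, -2.7]
opening: 0.0438
clock: 17.05
tool_pos: [0.5686, -0.0453, 0.0677]
tcp_rot: [0.0, 0.998, -0.066, 0.0]
ft_force: [-1.0, 0.2, -3.7]
opening: 0.0437
clock: 17.3
tool_pos: [0.5689, -0.0453, 0.0678]
tcp_rot: [0.0, 0.998, -0.066, 0.0]
ft_force: [-1.5, 0.3, -2.8]
opening: 0.0441
```

```bash
python3 -m inch '{"gripper":[0.3,0.3,0.3],"slide":[[0.03,0,0.004],[0.03,0,-0.0036],[0,0,0]],"twist":[0,0,0]}'
python3 -m inch '{"gripper":[0.3,0.3,0.3],"slide":[[0.03,0,-0.0036],[0.03,0,-0.0036],[0,0,0]],"twist":[0,0,0]}'
python3 -m inch '{"gripper":[0.3,0.3,0.3],"slide":[[0.03,0,-0.0036],[0.03,0,-0.0036],[0,0,0]],"twist":[0,0,0]}'
```

```text
clock: 17.68
tool_pos: [0.5705, -0.0455, 0.0679]
tcp_rot: [0.0, 0.998, -0.066, 0.0]
ft_force: [-0.7, 0.2, -2.8]
opening: 0.0439
clock: 18.05
tool_pos: [0.572, -0.0457, 0.068]
tcp_rot: [0.0, 0.998, -0.066, 0.0]
ft_force: [-1.0, 0.6, -3.1]
opening: 0.044
clock: 18.42
tool_pos: [0.5731, -0.0458, 0.0681]
tcp_rot: [-0.0, 0.998, -0.066, -0.0]
ft_force: [-3.1, 0.5, -3.7]
opening: 0.0436
```

```bash
python3 -m inch '{"gripper":[0.3,0.3,0.3],"slide":[[0.02,0,0.010],[0.02,0,-0.0024],[0,0,0]],"twist":[0,0,0]}'
python3 -m inch '{"gripper":[0.3,0.3,0.3],"slide":[[0.03,0,-0.0036],[0.03,0,-0.0036],[0,0,0]],"twist":[0,0,0]}'
```

```text
clock: 18.8
tool_pos: [0.5734, -0.0459, 0.068]
tcp_rot: [-0.0, 0.998, -0.066, -0.001]
ft_force: [-8.7, 0.9, 3.4]
opening: 0.044
clock: 19.18
tool_pos: [0.5736, -0.0459, 0.0681]
tcp_rot: [-0.0, 0.998, -0.066, -0.002]
ft_force: [-14.4, 1.2, 8.0]
opening: 0.0438
```

```bash
python3 -m inch '{"gripper":[0.3,0.3],"slide":[[-0.01,0,-0.012],[0,0,0]],"twist":[0,0]}'
python3 - <<'E'
from station import manip,cams; import cv2,numpy as np
o=manip.get_obs();print(o["tool_pos"],o["ft_force"],o["moment"])
S=cams.capture("scene")["img"][...,::-1]
cv2.imwrite("pics/s5.png",S); cv2.imwrite("pics/c5.png",cv2.resize(S[180:285,232:365],(798,630),interpolation=cv2.INTER_CUBIC)[:600])
E
```

```text
clock: 19.42
tool_pos: [0.5736, -0.0459, 0.0681]
tcp_rot: [-0.0, 0.998, -0.066, -0.002]
ft_force: [-11.5, 0.2, 1.5]
opening: 0.0439
[ 0.57357818 -0.04585101  0.06807537] [-11.53709793   0.21893281   1.47458205] [ 0.19416841  2.17430827 -0.01620618]
```

View pics/c5.png

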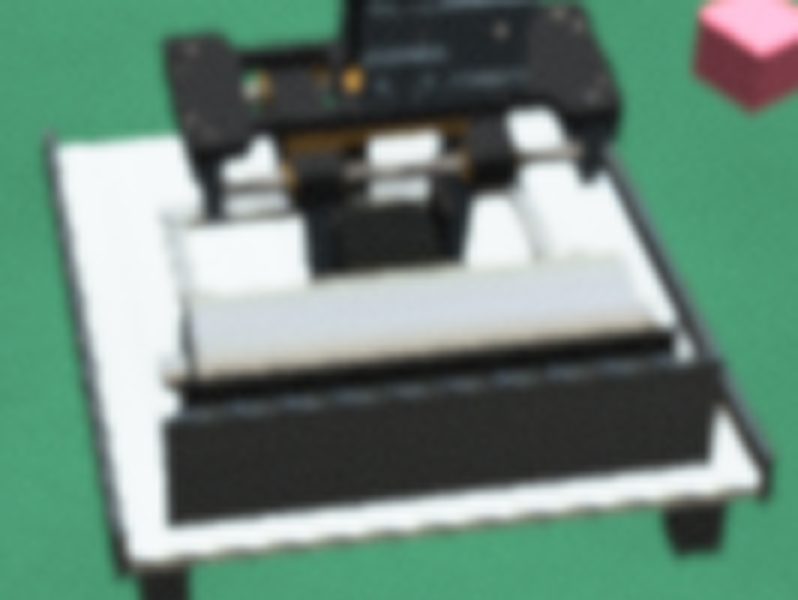

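```bash
python3 - <<'E'
from h import *
p=[0.69526,-0.06178,0.0511,-0.13214]
A=cv2.imread("pics/s0.png") if False else cv2.imread("pics/scene0.png"); B=cv2.imread("pics/s5.png")
def edges(xr,pp,y):
    th=np.linspace(0,2*np.pi,721); ring=np.c_[xr+.03*np.cos(th),0*th+y,.03+.03*np.sin(th)]
    u=proj("scene",bump2w(p,ring)); pad=proj("scene",bump2w(p,[[-pp,y,.05]]))[0]
    return u[:,1].min(),u[:,1].max(),pad
for y in(-.07,.07):
    c=edges(-.058,.012,y); col=int(round(c[2][0]))
    print("y",y,"col",col)
    for xr in(-.058,-.052,-.046,-.042): print(xr,"rollertop %.1f"%edges(xr,.012,y)[0],end="; ")
    for pp in(0,.01,.02): print("pad p",pp,"%.1f"%edges(0,pp,y)[2][1],end="; ")
    print(); r0=int(c[0])-6
    print("rows from",r0); print("before",A[r0:r0+32,col-1:col+2].mean((1,2)).astype(int)); print("now   ",B[r0:r0+32,col-1:col+2].mean((1,2)).astype(int))
E
```

```text
y -0.07 col 274
-0.058 rollertop 226.0; -0.052 rollertop 227.4; -0.046 rollertop 228.8; -0.042 rollertop 229.8; pad p 0 246.0; pad p 0.01 243.4; pad p 0.02 240.9; 
rows from 220
before [248 248 247 247 246 241 229 217 214 213 214 215 214 212 209 206 200 193
 186 175 157 121  72  35  20  21  42  67  72  58  43  42]
now    [248 248 248 248 248 247 246 240 229 217 212 215 216 216 215 214 213 210
 205 195 179 140  84  40  23  22  42  66  72  58  44  41]
y 0.07 col 332
-0.058 rollertop 220.1; -0.052 rollertop 221.5; -0.046 rollertop 222.8; -0.042 rollertop 223.7; pad p 0 239.4; pad p 0.01 236.9; pad p 0.02 234.4; 
rows from 214
before [245 245 245 245 243 237 227 217 215 216 217 216 215 213 211 208 204 199
 190 175 145 101  56  31  22  35  58  67  57  46  44  44]
now    [246 246 246 246 245 245 244 237 226 217 217 218 218 217 218 219 217 211
 204 191 162 113  62  32  22  35  59  68  58  46  43  44]
```

Scene profiles: the roller top edge moved about 2 px, roughly 8.5 mm, to x≈-0.049. The pad face is at p≈0.019, so the roller is on the pad. I'll trim the push to about 12 N and hold it.

```bash
python3 -m inch '{"gripper":[0.3,0.3],"slide":[[0.006,0,-0.001],[0,0,0]],"twist":[0,0]}'; python3 -c "
from station import manip;o=manip.get_obs();f=o['ft_force'];print(f,-(f@[.9841,-.1307,.1197]))"
```

```text
clock: 19.73
tool_pos: [0.5736, -0.0459, 0.0681]
tcp_rot: [-0.0, 0.998, -0.066, -0.002]
ft_force: [-12.3, 0.7, 1.0]
opening: 0.0438
[-12.32058327   0.74015423   0.97827774] 12.10432430780529
```

```bash
for i in 1 2; do python3 -m inch '{"gripper":[0.3,0.3,0.3],"slide":[[0,0,0],[0,0,0],[0,0,0]],"twist":[0,0,0]}'; done
```

```text
clock: 20.1
tool_pos: [0.5736, -0.0459, 0.0681]
tcp_rot: [-0.0, 0.998, -0.066, -0.002]
ft_force: [-11.6, 1.0, 1.3]
opening: 0.0437
clock: 20.48
tool_pos: [0.5736, -0.0459, 0.0681]
tcp_rot: [-0.0, 0.998, -0.066, -0.002]
ft_force: [-11.6, 0.4, 0.4]
opening: 0.0439
```

Held at about 12 N for 0.75 s with under 1.5 N bearing. Now releasing and rising.

```bash
python3 -m inch '{"gripper":[0.75,0.75,0.75,0.75,0.75,0.75,0.75,0.75,0.75],"slide":[[0,0,0],[0,0,0],[0,0,0],[0,0,0],[0,0,-0.3],[0,0,-1],[0,0,-1],[0,0,-0.7],[0,0,0]],"twist":[0,0,0,0,0,0,0,0,0]}'
python3 - <<'E'
from station import manip,cams; from h import *
p=[0.69526,-0.06178,0.0511,-0.13214]
o=manip.get_obs(); q=o["tcp_rot"]; yaw=2*np.arctan2(q[2],q[1])
S=cams.capture("scene")["img"][...,::-1]; cv2.imwrite("pics/s6.png",S)
for xg in(-.197,):
    g=bump2w(p,[[xg,0,.035]])[0]; d=g-o["tool_pos"]
    print(o["tool_pos"],yaw,o["ft_force"],"grip",g,"x,y",(d[:2]@[np.cos(yaw),np.sin(yaw)])/.025,(d[:2]@[np.sin(yaw),-np.cos(yaw)])/.025,"down to TCP z=g+6mm+2mm:",(o["tool_pos"][2]-g[2]-.008)/.025)
    print("tab top scene px",proj("scene",bump2w(p,[[xg,-.012,.053],[xg,.012,.053]])))
cv2.imwrite("pics/c6.png",cv2.resize(S[170:275,232:365],(798,630),interpolation=cv2.INTER_CUBIC)[:600])
E
```

```text
clock: 21.6
tool_pos: [0.5766, -0.0463, 0.145]
tcp_rot: [0.0, 0.998, -0.066, 0.001]
ft_force: [0.4, -0.1, -0.3]
opening: 0.0685
[ 0.57656239 -0.04632038  0.14504762] -0.13206498468768305 [ 0.41372317 -0.07371741 -0.26797071] grip [ 0.49722835 -0.03545872  0.062265  ] x,y -3.202939240332419 -0.012810143400274632 down to TCP z=g+6mm+2mm: 2.991305045328706
tab top scene px [[284.33795794 198.88353759]
 [293.10557981 198.03002366]]
```

View pics/c6.png

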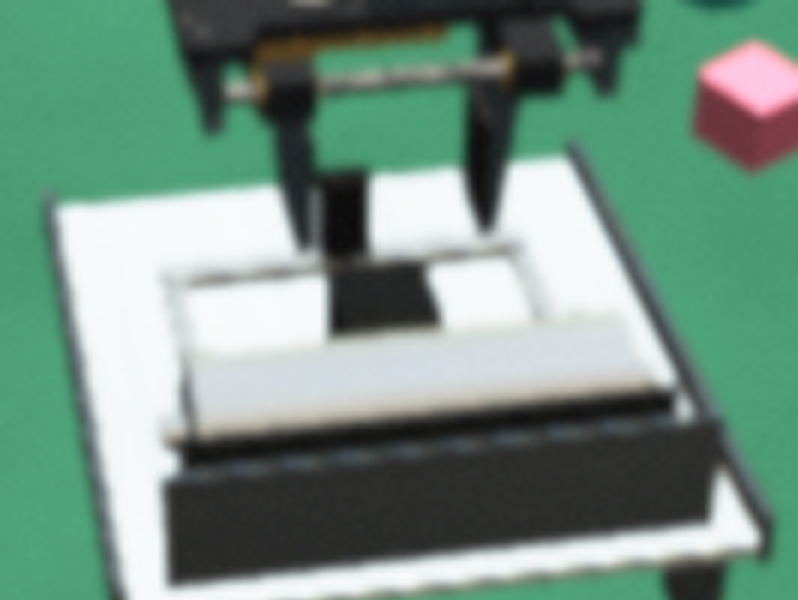

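```bash
python3 - <<'E'
from h import *
p=[0.69526,-0.06178,0.0511,-0.13214]
for y in(0,.005):
  print(y,proj("scene",bump2w(p,[[-.101,y-.022,.04],[-.101,y+.022,.04],[-.141,y-.022,.04],[-.141,y+.022,.04],[-.08,y-.022,.019],[-.08,y+.022,.019]])).round(1).tolist())
S=cv2.imread("pics/s6.png")
for r in(214,218,222): print(r,S[r,275:315].mean(1).astype(int))
for r in(202,206): print(r,S[r,278:300].mean(1).astype(int))
for y in(-.09,.09): print("roller end",proj("scene",bump2w(p,[[-.049,y,.06]])).round(1))
print(S[231,255:270].mean(1).astype(int),S[227,330:345].mean(1).astype(int))
E
```

```text
0 [[287.2, 223.1], [304.3, 221.3], [284.4, 214.5], [301.0, 212.8], [288.8, 234.7], [306.0, 232.8]]
0.005 [[289.2, 222.9], [306.3, 221.1], [286.3, 214.3], [302.9, 212.6], [290.7, 234.4], [307.9, 232.6]]
214 [194 187 182 178 175 178 180 179 171 157 131  91  66  55  48  50  59  61
  67  74  76  70  64  56  53  55  60  91 148 198 220 223 225 228 233 238
 241 241 241 242]
218 [244 245 244 243 244 245 247 247 248 247 236 169  75  42  36  36  37  38
  38  38  37  38  38  37  37  38  39  51 103 185 235 245 247 247 247 247
 248 248 248 247]
222 [250 250 250 249 248 247 248 248 249 248 237 170  66  30  34  36  36  36
  35  35  37  37  38  36  37  38  38  38  41  74 160 230 245 247 247 246
 246 246 246 246]
202 [188 107  52  39  42  65  86  63  29  17  12  15  15  17  53 147 227 244
 246 247 247 247]
206 [240 200 117  56  44  70  94  70  32  15  16  13  14  17  55 154 232 244
 245 246 247 247]
roller end [[263.  231.2]]
roller end [[336.5 223.3]]
[247 247 248 247 247 244 231 186 180 204 215 218 217 217 217] [221 221 221 220 220 221 224 232 240 244 239 211 138  82  88]
```

The crop shows the chock seated in the middle of the roller's low side (about 1 mm off by the edge columns), with the tab at (345,215). Now to the tab.

```bash
python3 -m inch '{"gripper":[0.75,0.75,0.75,0.75,0.75,0.75,0.75,0.75,0.75,0.75,0.75],"slide":[[-0.9,0,0],[-0.9,0,0],[-0.9,0,0],[-0.5,0,0],[0,0,0],[0,0,0.8],[0,0,0.8],[0,0,0.8],[0,0,0.4],[0,0,0.2],[0,0,0]],"twist":[0,0,0,0,0,0,0,0,0,0,0]}'
python3 -m inch '{"gripper":[0.1,0.1,0.1,0.1,0.1,0.1,0.1,0.1],"slide":[[0,0,0],[0,0,0],[0,0,0],[0,0,0],[0,0,0],[0,0,0],[0,0,0],[0,0,0]],"twist":[0,0,0,0,0,0,0,0]}' 25
```

```text
clock: 23.02
tool_pos: [0.4967, -0.0357, 0.0686]
tcp_rot: [0.0, 0.998, -0.066, 0.0]
ft_force: [-0.0, -0.3, 0.5]
opening: 0.0682
clock: 24.02
tool_pos: [0.4962, -0.0375, 0.0686]
tcp_rot: [0.001, 0.998, -0.066, -0.0]
ft_force: [-5.0, -25.2, 1.8]
opening: 0.0243
```

```bash
python3 -m inch '{"gripper":[0.1,0.1,0.1],"slide":[[0,0.04,0],[0,0.03,0],[0,0,0]],"twist":[0,0,0]}'
python3 -m inch '{"gripper":[0.1,0.1,0.1,0.1],"slide":[[-0.08,0,0.0096],[-0.08,0,0.0096],[-0.08,0,0.0096],[0,0,0]],"twist":[0,0,0,0]}'
```

```text
clock: 24.4
tool_pos: [0.4962, -0.0377, 0.0686]
tcp_rot: [0.0, 0.998, -0.066, 0.0]
ft_force: [-0.8, -6.0, 2.1]
opening: 0.0238
clock: 24.9
tool_pos: [0.4908, -0.0369, 0.0679]
tcp_rot: [0.0, 0.998, -0.066, 0.001]
ft_force: [2.4, -6.5, 0.4]
opening: 0.024
```

```bash
python3 -m inch '{"gripper":[0.1,0.1,0.1,0.1,0.1,0.1,0.1,0.1,0.1,0.1,0.1,0.1,0.1,0.1,0.1,0.1],"slide":[[-0.1,0.01,0.012],[-0.1,0.01,0.012],[-0.1,0,0.012],[-0.1,0,0.012],[-0.1,0,0.012],[-0.1,0,0.012],[-0.1,0,0.012],[-0.1,0,0.012],[-0.1,0,0.012],[-0.1,0,0.012],[-0.1,0,0.012],[-0.1,0,0.012],[-0.1,0,0.012],[-0.1,0,0.012],[-0.1,0,0.012],[0,0,0]],"twist":[0,0,0,0,0,0,0,0,0,0,0,0,0,0,0,0]}'
python3 -m inch '{"gripper":[0.1,0.1,0.1,0.1,0.1],"slide":[[-0.08,0,0.0096],[-0.08,0,0.0096],[-0.08,0,0.0096],[-0.06,0,0.007],[0,0,0]],"twist":[0,0,0,0,0]}'
```

```text
clock: 26.9
tool_pos: [0.4526, -0.0319, 0.0632]
tcp_rot: [-0.0, 0.998, -0.066, -0.0]
ft_force: [1.4, 4.3, 0.8]
opening: 0.0235
clock: 27.52
tool_pos: [0.4454, -0.0309, 0.0624]
tcp_rot: [-0.0, 0.998, -0.066, -0.0]
ft_force: [3.5, 4.5, -0.5]
opening: 0.0235
```

```bash
python3 -m inch '{"gripper":[0.1,0.1,0.1],"slide":[[-0.05,0,0.006],[-0.05,0,0.006],[0,0,0]],"twist":[0,0,0]}'
```

```text
clock: 27.9
tool_pos: [0.4429, -0.0306, 0.0621]
tcp_rot: [-0.0, 0.998, -0.066, -0.0]
ft_force: [2.9, 5.5, 0.8]
opening: 0.024
```

The fork has been drawn 54 mm with no end stop felt. Releasing, lifting clear and looking.

```bash
python3 -m inch '{"gripper":[0.6,0.6,0.6,0.6,0.6,0.6,0.6,0.6,0.6,0.6,0.6,0.6,0.6,0.6,0.6,0.6],"slide":[[0,0,0],[0,0,0],[0,0,0],[0,0,0],[0,0,-0.5],[0,0,-1],[0,0,-1],[0,0,-1],[0,0,-1],[0,0,-1],[0,0,-1],[0,-1,0],[0,-1,0],[0,-1,0],[0,-1,0],[0,0,0]],"twist":[0,0,0,0,0,0,0,0,0,0,0,0,0,0,0,0]}'
python3 - <<'E'
from station import manip,cams; import cv2,numpy as np
S=cams.capture("scene")["img"][...,::-1]; cv2.imwrite("pics/s7.png",S)
cv2.imwrite("pics/c7.png",cv2.resize(S[180:280,232:365],(798,600),interpolation=cv2.INTER_CUBIC))
B=cv2.imread("pics/s5.png")
for col,r0 in((274,220),(332,214)):
    print(B[r0:r0+24,col-1:col+2].mean((1,2)).astype(int)); print(S[r0:r0+24,col-1:col+2].mean((1,2)).astype(int))
from h import proj,bump2w
p=[0.69526,-0.06178,0.0511,-0.13214]
for x in(-.245,-.25,-.255): print(x,proj("scene",bump2w(p,[[x,0,.053]])))
print(S[175:200,287:290].mean((1,2)).astype(int))
E
```

```text
clock: 29.9
tool_pos: [0.4561, 0.0694, 0.2253]
tcp_rot: [-0.0, 0.998, -0.065, 0.0]
ft_force: [1.5, -1.3, 0.2]
opening: 0.055
[248 248 248 248 248 247 246 240 229 217 212 215 216 216 215 214 213 210
 205 195 179 140  84  40]
[249 249 249 249 248 248 247 242 231 219 215 216 218 218 217 216 214 212
 206 197 180 142  84  39]
[246 246 246 246 245 245 244 237 226 217 217 218 218 217 218 219 217 211
 204 191 162 113  62  32]
[246 246 246 246 246 246 245 239 227 219 218 220 220 219 220 220 219 213
 205 192 164 115  62  32]
-0.245 [[285.52068277 189.70691993]]
-0.25 [[285.19866644 188.82851446]]
-0.255 [[284.87884089 187.95608505]]
[119 119 119 119 120 120 120 121 121 121 120 115  99  72  51  39  31  27
  26  27  27  27  26  26  30]
```

View pics/c7.png

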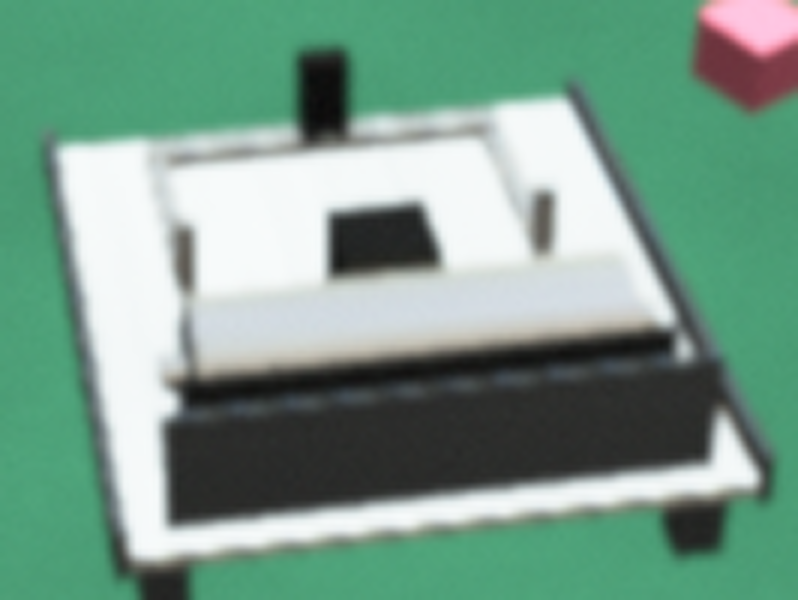

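The fork is drawn back (tips at (185,260) and (543,220)), the chock is in place at (385,238), and the roller edge profile is the same as when it was tight. Handing in.

```bash
python3 -c "
from station import manip; print(manip.sign_off())"
```

```text
the job is handed in; nothing more can be done
None
```

The job is handed in at about 30 s on the robot clock. The black chock alone now holds the larger grey roller on the bumper, and the fork is drawn back.

**What I did:**
- **Chock and push:** I laid the chock on the deck between the prongs and pushed it up the slope until the roller met the pad. I held about 12 N (readings 11.6–12.3 N) for 0.75 s, with under 1.5 N bearing on the deck, then let go.
- **Fork:** I drew it back 54 mm by its handle. With its unknown start of 0–5 mm, that puts it at about 54–59 mm of its 60 mm travel. I felt no end stop.

**Last checks:**
- **Roller on the pad:** The final scene image shows the roller's edge within about 0.1 px of its position during the 12 N push. The camera fit puts the roller centre at x ≈ -0.049 and the pad face at p ≈ 0.019, which agrees with it being tight.
- **Chock position:** After I let go, the camera put the chock about 1 mm from the middle of the roller. The final image shows it still in place.
- **Robot:** The gripper was clear of everything at hand-in.

**What did not go cleanly:**
- **Push peak:** One reading came close to the limit. The push along the slope was about 13.4 N, with about 8 N briefly bearing on the deck (total force about 16.5 N). I eased off before the hold. Force is only reported at the end of each call, so a short peak between readings could have been missed.
- **Bearing on the deck:** It also reached about 7–9 N briefly, when the nose first touched down and again when the chock first met the roller.
- **Handle grip:** I was 2 mm off to the side when I gripped the handle, which gave 25 N sideways. I corrected this before pulling.
- **Camera fit:** The top view put the pad 3–7 mm nearer than the scene view did (p ≈ 0.012–0.016). I relied on the scene view and the stiff contact.
- **Bystanders:** I did not compare the other things on the shelf before and after. The arm never touched them by plan.

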